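Hook an over-pushed filter slide out of its holder with a hooked pick

ROBOT

A 6-joint arm with a two-finger parallel gripper is mounted at the origin on a cart in front of the work surface, level with it; the furniture and walls round the work are solid. World frame = base frame: x ahead of the robot, y to its left, z up, the work surface at z = 0. Lengths are in m, angles in rad, forces in N, time in s.
With the tool pointing down it reaches from about 0.4 to 0.825 m from the base axis. Payload 7 kg.
Tool frame: the origin (TCP) lies midway between the tips of the shut fingers; the grasp point (between the pads) lies 19 mm behind it (manip.grip_point_offset is the distance from the TCP to the grasp point, in m); z points along the fingers, y is the line along which they close (so a half turn about z gives the same grasp; the last joint's range is limited). The gripper opens to 88 mm and grips with 3 to 60 N. Pads are 19 mm wide; open, the fingers measure 130 mm over their backs; the gripper's body (78 mm by 193 mm) begins 47 mm behind the grasp point.
Start: joints at [-0.883, 0.359, 0.012, 0, -1.224, -0.288], TCP at [0.263, -0.622, 0.196] pointing down, gripper open.
Joint ranges: [-3.07, 3.07], [-1.43, 2.12], [-1.02, 1.25], [-3.03, 1.67], [-3.05, -0], [-3.03, 3.03]. Speed limits (rad/s): [2.39, 2.39, 3.01, 3.14, 3.14, 3.14].

INTERFACE

Orientations are given as a unit quaternion [x, y, z, w].
In Python, from bench import manip, cams, job gives the robot as it stands.
- The arm moves only by the tool apply_moves, never from a script. Its argument "commands" is a list of rows, each a list of 7 numbers: the shift along the world's x, y, z each as a share of 500 mm, from -1 to 1, then the turn, a rotation vector about the world's x, y, z each as a share of 180 degrees, from -1 to 1, then the closure, from -1 (fully open) to 1 (shut), so that 0 is half open. A call has 1 to 20 rows; each row shifts and turns the commanded pose from where the row before left it; what a row does not reach is not made up. A row lasts 1/8 s, in which the tool goes at most 62.5 mm and 10.7 degrees, less where a joint would pass 70% of its speed; a pose out of reach is approached as far as the arm can. A call with a number of a shift or a turn outside -1 to 1 is refused whole. A call with a gripper value outside its range is refused whole. The fingers move at their own pace and stop on an object; "grip_force" is the grip in N (left out, the last holds). Time passes only in rows, so rows that do not move let the fingers close. It gives the time, the measured TCP pose, the force, the opening and the grip force at its end, in the units of the state.
- manip.get_state(): the state, without advancing time (a new reading comes with each control period).
- cams.grab_frame(name): name is "scene" or "top"; returns (picture, depth): 480x640x3 uint8, blue, green, red; 480x640 float32, m along the optical axis (not along the pixel's ray), 0 where there is no reading.
- cams.get_calibration(name): a dict with "fx", "fy", "cx", "cy" (pixels), "R" (3x3) and "t" (3): a world point X has camera coordinates R X + t. Camera axes: x right, y down, z forward; pixel columns grow to the right and rows downward; lengths in m; the calibration is good to about 2 mm. A picture is of the moment at which its call begins. get_calibration takes no time and is no camera call.
- job.finish_job(): hands the job in; it is judged then, once.
The state is a dict: "t": time; "q": joint angles; "dq": joint speeds; "joint_efforts": joint torques, N m; "tool_pos": TCP position; "tool_rot": TCP orientation; "contact_force": force on the tool from outside, world axes, zero at the start; "torque": the same for the moment, N m; "width": opening from 0.0 (shut) to 1.0 (fully open); "gripper_force": force on a finger pad.
Only numpy, scipy, OpenCV 4.12 (cv2) and the standard library are available. Lean on these libraries where they do the work, as an engineer would, in place of code of your own. Each camera call takes 0.05 s, during which the arm holds its last target. There are 200 camera calls.

TASK

The filter slide was pushed too far into the narrow slot of its holder, so the spring plunger has snapped out in front of one of its corners and trapped it. Take the hooked pick by its handle, reach in over the slide, let the hook down gently right to the floor in the slide's pull hole, lean the slide away from the plunger and draw it out of the slot until all of it lies flat on the holder's base plate in front, never forcing slide or holder and never touching the slide with the fingers. Then lay the pick down on the bare desk, clear of the holder and the slide, and leave the other things where they are.

Things in the scene. Friction and masses are not known exactly. Their poses are not given: they have to be found in the camera images.
- holder: Filter-slide holder fixed to the desk: grey block 96 mm deep, 76 wide (cover 1.5 mm more all round), top 48 mm above the desk (59 at its round port), on a pale metal base plate. Origin: on the desk under the middle of the slot's mouth in the block's front face; x points into the slot, y left for one looking in, z up. The pick may press on it with 20 N at most: feel with 1 to 3 N at about 6 mm/s.
- slot_mouth (a point): Middle of the mouth at the slot's floor, holder frame (0, 0, 6) mm. Slot 88 mm long, closed behind; floor level with the base plate. Low down a groove 35 mm wide, 7.5 high, where the slide runs with 1.5 mm play each side; above it a channel only 16 mm wide (y -8 to 8), up to 32 mm above the desk, lips either side over the slide's edges.
- plunger_nose (a point): Tip of the spring plunger's ball nose (8 mm ball) in the groove's +y wall, holder frame (10, 13.3, 9.5) mm, out 4.2 mm from the wall. The slide's +y front corner starts behind it. Pulled straight, the corner catches on the ball even at 20 N; leaned to the -y wall by 2 to 3 N sideways on the hook, it passes at about 8 to 14 N of pull, then the ball rides the edge at 2 to 7 N.
- plate_front (a point): Middle of the base plate's front edge, upper face, holder frame (-85, 0, 6) mm. The plate is 6 mm thick, 100 mm wide and reaches 85 mm in front of the slot's mouth: the slide comes out onto it.
- slide: Flat steel filter slide 60 mm long (x), 32 wide, 6 thick, about 60 g, with a glass window and notches along its +y edge; loose in the slot. Origin: centre of its underside; x along it, into the slot (front end at x -30 mm), z up. Front end starts 14 to 25 mm inside the mouth. Out when its origin is over 31 mm before the mouth. Bears 20 N from the pick at most.
- pull_hole (a point): Centre of the slide's pull hole at its upper face, slide frame (-19.5, 0, 6) mm. Right through; at the floor 10 mm long (x) and 8 wide (y). Its front wall is upright only in the lowest 2.5 mm, bevelled 45 degrees above, so the hook holds only with its tip within about 1.5 mm of the slot's floor; higher it rides out.
- pick: Hooked pick, about 70 g: black square handle, x -40 to 22 mm, 14 wide, 16 high; steel ferrule to 42 mm; straight 4 mm round shank, axis 8 mm over the origin; hook turned down at the end. Origin: underside of the handle where to grip; x towards the hook, z up. Lies hook down, resting on hook end and handle's rear edge. Held, its tip yields some mm under a few newtons.
- pick_tip (a point): Lowest point of the hook, pick frame (125, 0, -3) mm; on the desk at the start. The hook is 4 mm thick with a round end; from this point to the top of the shank it measures 13 mm.
- dust_cap: Bystander: round black lens cap, 53 mm across, 13 mm high, left of the holder; origin under its centre.
- mount_a: Bystander: round black specimen mount, 31 mm across, 19 mm high, left of the base plate; origin under its centre.
- mount_b: Bystander: another black specimen mount, 31 mm across, 17 mm high, further left; origin under its centre.
- eye_loupe: Bystander: black eye loupe, 35 mm across, 31 mm high, right of the holder; origin under its centre.
- dish: Bystander: clear petri dish, 60 mm across, 12 mm high, on the desk to the right; origin under its centre.

How it is judged:
By the outcome, as a careful person would: the job done as asked, in the order asked, and still so for the second after the job is handed in, with the robot touching nothing.
It also fails if it takes over 61 s, if anything falls off the work surface, if the arm or the gripper's body presses on something with over 40 N, if the wrist force passes 120 N, or if a joint passes its speed limit or range.

## Working session

There is one attempt and no reset: what is moved stays moved. The work goes in short steps, Python scripts to look and compute and a tool call to move; the robot and the scene stay as the last step left them, time stands still between calls to the robot, and variables do not carry over. Pictures are saved under pics/ and viewed, at most 10 in all, crops included, and the job is handed in when it is done.

Besides the shell and the picture viewer there is one more tool, called after "Emit:" by a JSON object that holds its "op" and its "data". apply_moves: Moves the arm, as the interface text tells. Its arguments: {"type":"object","properties":{"commands":{"type":"array","items":{"type":"array","items":{"type":"number","minimum":-1,"maximum":1}}},"grip_force":{"type":"number"}},"required":["commands"]}

```bash
ls; mkdir -p pics
python3 - <<'E'
from bench import manip,cams,job
import cv2,numpy as np
for n in("scene","top"):
    im,d=cams.grab_frame(n);cv2.imwrite(f"pics/{n}0.png",im);np.save(f"pics/{n}0.npy",d)
    c=cams.get_calibration(n);print(n,{k:np.round(v,4).tolist() for k,v in c.items()})
    R=np.array(c["R"]);print("cam pos",-R.T@np.array(c["t"]))
print(manip.get_state(),manip.grip_point_offset)
E
```

```text
pics
scene {'fx': 598.0882, 'fy': 598.0882, 'cx': 311.1182, 'cy': 246.7525, 'R': [[0.7202, -0.6937, -0.0073], [-0.4373, -0.4458, -0.781], [0.5385, 0.5657, -0.6244]], 't': [-0.4192, 0.2952, 0.752]}
cam pos [ 0.02604296 -0.58459472  0.69707422]
top {'fx': 607.97, 'fy': 607.97, 'cx': 316.2373, 'cy': 238.3609, 'R': [[0.0295, -0.9995, -0.0104], [-0.9972, -0.0287, -0.0686], [0.0683, 0.0124, -0.9976]], 't': [0.0124, 0.5722, 1.0766]}
cam pos [0.49676753 0.01543665 1.11343116]
{'t': 0.1, 'q': array([-8.82873293e-01,  3.59322217e-01,  1.11725629e-02, -2.86906884e-04,
       -1.22410886e+00, -2.88070452e-01]), 'dq': array([-6.98399996e-04,  5.70843592e-04,  2.72956394e-03,  4.84020358e-04,
        5.36541228e-04,  7.05271186e-06]), 'joint_efforts': array([-1.72937991e-03, -5.84159482e+01,  2.93752044e+01,  7.01564670e+00,
        1.02059939e-02, -4.63339745e-05]), 'tool_pos': array([ 0.26252964, -0.62134241,  0.19542543]), 'tool_rot': array([-1.98549166e-01,  9.80090647e-01,  7.08997907e-04, -2.23640872e-04]), 'contact_force': array([ 0.41276719, -0.01623907, -0.01484248]), 'torque': array([ 0.0122605 , -0.01400315,  0.01542398]), 'gripper_force': 0.0, 'width': 0.9976130594733422} 0.0188
```

View pics/scene0.png

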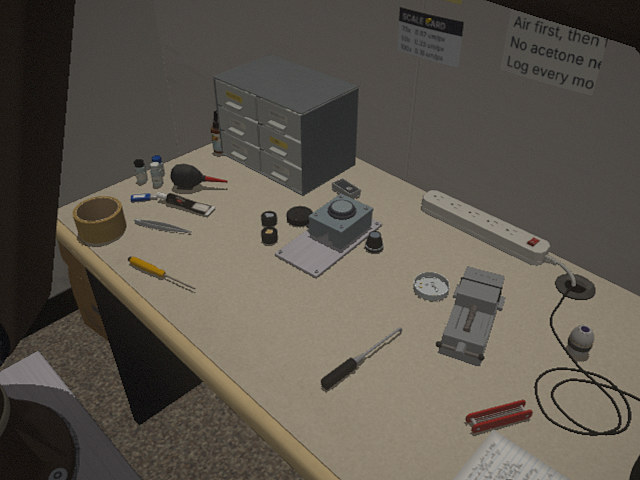

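View pics/top0.png

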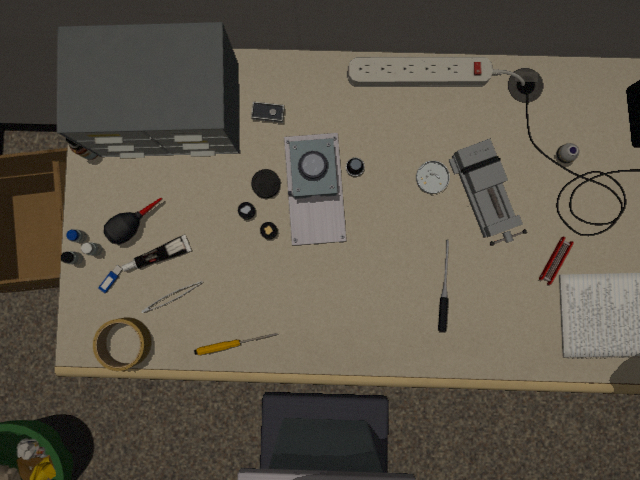

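The top view shows the pick's handle at about (443,315) and its hook at (447,240). The holder plate spans (285..346, 134..245) with its front edge near row 243.

```bash
cat > h.py <<'E'
import cv2,numpy as np
from bench import manip,cams,job
C={n:{k:np.array(v,float) for k,v in cams.get_calibration(n).items()} for n in("scene","top")}
def ray(n,u,v):
    c=C[n];d=np.array([(u-c["cx"])/c["fx"],(v-c["cy"])/c["fy"],1.]);R=c["R"];return -R.T@c["t"],R.T@d
def onz(n,u,v,z):
    o,d=ray(n,u,v);return o+d*(z-o[2])/d[2]
def proj(n,X):
    c=C[n];p=c["R"]@np.asarray(X,float)+c["t"];return np.array([c["fx"]*p[0]/p[2]+c["cx"],c["fy"]*p[1]/p[2]+c["cy"]])
def tri(a,b):
    (o,d),(p,e)=ray("scene",*a),ray("top",*b);s=np.linalg.lstsq(np.c_[d,-e],p-o,rcond=None)[0]
    A,B=o+s[0]*d,p+s[1]*e;return (A+B)/2,np.linalg.norm(A-B)
def big(m):
    cs=cv2.findContours(m.astype(np.uint8),cv2.RETR_EXTERNAL,cv2.CHAIN_APPROX_NONE)[0];return max(cs,key=cv2.contourArea)
E
python3 - <<'E'
from h import *
t=cv2.imread("pics/top0.png");s=cv2.imread("pics/scene0.png")
a=cv2.resize(t[125:255,275:375],None,fx=4,fy=4,interpolation=cv2.INTER_CUBIC)
b=cv2.resize(s[185:280,270:390],None,fx=3.3,fy=3.3,interpolation=cv2.INTER_CUBIC)
out=np.zeros((520,800,3),np.uint8);out[:a.shape[0],:400]=a;out[:b.shape[0],400:400+b.shape[1]]=b
c=cv2.resize(s[320:395,315:410],None,fx=2.6,fy=2.6);out[320:320+c.shape[0],400:400+c.shape[1]]=c[:200]
c=cv2.resize(t[230:340,420:470],None,fx=1.8,fy=1.8);out[320:320+c.shape[0],690:690+c.shape[1]]=c
cv2.imwrite("pics/comp.png",out)
# pick handle & plate
for n,im,(x0,x1,y0,y1) in(("top",t,(425,460,285,340)),("scene",s,(315,360,350,395))):
    m=np.zeros(im.shape[:2],bool);m[y0:y1,x0:x1]=im[y0:y1,x0:x1].max(2)<60
    print(n,"handle",cv2.minAreaRect(big(m)))
i=t.astype(int);print("desk",i[260,319],"plate",i[220,319],"cover",i[190,315], "sceneplate",s[255,305],"desk",s[280,290])
m=np.zeros(t.shape[:2],bool);w=(i[...,2]-i[...,0])<12;m[125:255,280:352]=(w&(i.max(2)>90))[125:255,280:352]
print("plate top",cv2.minAreaRect(big(m)),cv2.boxPoints(cv2.minAreaRect(big(m))).round(1).tolist())
E
```

```text
top handle ((442.7362060546875, 314.0124206542969), (8.40941333770752, 34.320919036865234), 3.012787342071533)
scene handle ((338.6502990722656, 373.52313232421875), (12.149835586547852, 41.610496520996094), 53.74616622924805)
desk [106 125 134] plate [136 137 143] cover [102 102  94] sceneplate [137 137 142] desk [119 134 145]
plate top ((314.4794006347656, 188.73233032226562), (108.29544067382812, 54.07102966308594), 85.60128784179688) [[283.3999938964844, 136.8000030517578], [337.29998779296875, 132.6999969482422], [345.6000061035156, 240.60000610351562], [291.70001220703125, 244.8000030517578]]
```

View pics/comp.png

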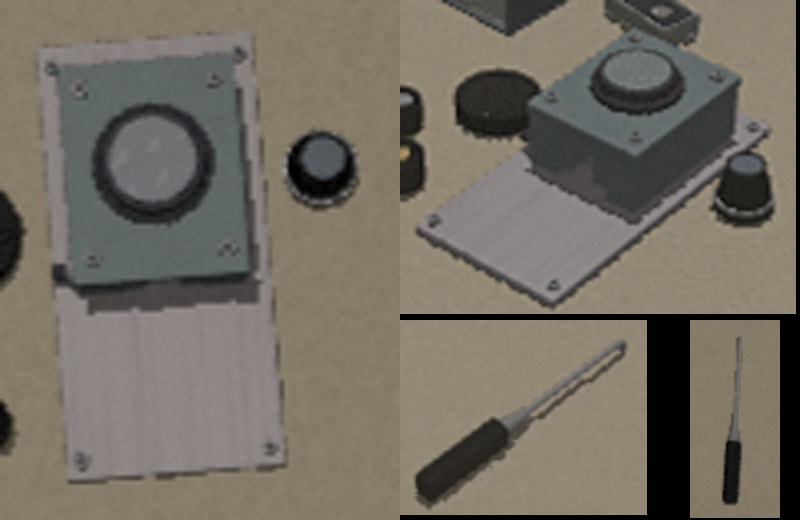

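The composite shows a clean plate outline: its front corners are at about (292,244) and (346,241) in the top view and (275,255) and (316,277) in the scene view. The plunger housing is on the left (+y), and the pick lies hook-end up-image.

Run:
```python
from h import *
t=cv2.imread("pics/top0.png");s=cv2.imread("pics/scene0.png")
np.set_printoptions(precision=4,suppress=True)
def mask(im,x0,x1,y0,y1):
    i=im.astype(int);m=np.zeros(im.shape[:2],bool);m[y0:y1,x0:x1]=((i[...,2]-i[...,0]<14)&(i.max(2)>75))[y0:y1,x0:x1];return m
c=big(mask(s,270,385,185,285))[:,0]
L=c[c[:,0].argmin()];B=c[c[:,1].argmax()];Rr=c[c[:,0].argmax()];print("scene",L,B,Rr)
box=cv2.boxPoints(cv2.minAreaRect(big(mask(t,280,352,125,255))))
BL,TL,TR,BR=box[3],box[0],box[1],box[2]
W={}
for n,a,b in(("FL",L,BL),("FR",B,BR),("BR",Rr,TR)):
    X,e=tri(a,b);print(n,X,"gap",e,"top@6",onz("top",*b,.006),"scene@6",onz("scene",*a,.006))
P=[onz("top",*q,.006)[:2] for q in(BL,BR,TR,TL)];Q=[onz("scene",*q,.006)[:2] for q in(L,B,Rr)]
P=np.array(P);print("width",np.linalg.norm(P[0]-P[1]),"len",np.linalg.norm(P[2]-P[1]),"scene w,l",np.linalg.norm(Q[0]-Q[1]),np.linalg.norm(Q[2]-Q[1]))
u=(P[2]-P[1])+(P[3]-P[0]);u/=np.linalg.norm(u);y=np.array([-u[1],u[0]])
print("yaw deg",np.degrees(np.arctan2(u[1],u[0])),"front mid",(P[0]+P[1])/2,"scene",(Q[0]+Q[1])/2,"mouth",(P[0]+P[1])/2+.085*u)
us=Q[2]-Q[1];print("scene yaw",np.degrees(np.arctan2(us[1],us[0])))
X,e=tri((338.65,373.5),(442.74,314));print("handle",X,e)
T,e=tri((400.4,328.8),(447.2,240));print("tip",T,e)
d=T-X;print("len",np.linalg.norm(d[:2])," expected 134; yaw",np.degrees(np.arctan2(d[1],d[0])))
E_=onz
(c,_,_)=cv2.minAreaRect(big(((t.max(2)<60)&(np.indices(t.shape[:2])[1]>425)&(np.indices(t.shape[:2])[1]<460)&(np.indices(t.shape[:2])[0]>285)&(np.indices(t.shape[:2])[0]<340))))
print("handle top@12",onz("top",*c,.012),"tip top@11",onz("top",447.2,240,.011), "desk depth plane chk",np.load("pics/top0.npy")[314,443])
```

```text
scene [275 253] [315 276] [381 225]
FL [0.5596 0.0729 0.0084] gap 0.0019600370377435244 top@6 [0.5589 0.0736 0.006 ] scene@6 [0.5622 0.0746 0.006 ]
FR [ 0.5688 -0.0243  0.0084] gap 0.001136755805211036 top@6 [ 0.5694 -0.0248  0.006 ] scene@6 [ 0.5702 -0.022   0.006 ]
BR [ 0.7692 -0.0033  0.0036] gap 0.0026363510319606393 top@6 [ 0.7696 -0.0041  0.006 ] scene@6 [ 0.7654 -0.0046  0.006 ]
width 0.09895279950966529 len 0.20128476857154665 scene w,l 0.09695540401570225 0.19595428759437017
yaw deg 6.063663150219251 front mid [0.5642 0.0244] scene [0.5662 0.0263] mouth [0.6487 0.0334]
scene yaw 5.092604807821161
handle [ 0.4425 -0.2025  0.0099] 0.0001543473681577388
tip [ 0.576  -0.2085  0.0097] 0.00036778648322231664
len 0.13368651473375087  expected 134; yaw -2.5311886584424337
handle top@12 [ 0.4425 -0.2021  0.012 ] tip top@11 [ 0.5761 -0.2083  0.011 ] desk depth plane chk 1.0879424
```

Emit:
{"op": "apply_moves", "data": {"commands": [[0.0378, 0.0837, -0.019, 0, 0, -0.0141, -0.4], [0.0378, 0.0837, -0.019, 0, 0, -0.0141, -0.4], [0.0378, 0.0837, -0.019, 0, 0, -0.0141, -0.4], [0.0378, 0.0837, -0.019, 0, 0, -0.0141, -0.4], [0.0378, 0.0837, -0.019, 0, 0, -0.0141, -0.4], [0.0378, 0.0837, -0.019, 0, 0, -0.0141, -0.4], [0.0378, 0.0837, -0.019, 0, 0, -0.0141, -0.4], [0.0378, 0.0837, -0.019, 0, 0, -0.0141, -0.4], [0.0378, 0.0837, -0.019, 0, 0, -0.0141, -0.4], [0.0378, 0.0837, -0.019, 0, 0, -0.0141, -0.4], [0, 0, 0, 0, 0, 0, -0.4], [0, 0, 0, 0, 0, 0, -0.4]]}}

```text
t: 1.6
tool_pos: [0.4516, -0.2031, 0.1011]
tool_rot: [0.021, 1.0, -0.0, -0.0]
contact_force: [0.2, -0.9, -0.1]
width: 0.698
gripper_force: 0.0
```

Emit:
{"op": "apply_moves", "data": {"commands": [[0, 0, -0.04, 0, 0, 0, -0.4], [0, 0, -0.04, 0, 0, 0, -0.4], [0, 0, -0.04, 0, 0, 0, -0.4], [0, 0, -0.04, 0, 0, 0, -0.4], [0, 0, -0.015, 0, 0, 0, -0.4], [0, 0, -0.01, 0, 0, 0, -0.4], [0, 0, -0.006, 0, 0, 0, -0.4], [0, 0, -0.003, 0, 0, 0, 0], [0, 0, 0, 0, 0, 0, 0.4], [0, 0, 0, 0, 0, 0, 1], [0, 0, 0, 0, 0, 0, 1], [0, 0, 0, 0, 0, 0, 1], [0, 0, 0, 0, 0, 0, 1]], "grip_force": 35}}

```text
t: 3.22
tool_pos: [0.4517, -0.2032, 0.0043]
tool_rot: [0.022, 1.0, 0.0, 0.0]
contact_force: [0.3, -0.3, -0.7]
width: 0.079
gripper_force: 0.0
```

Emit:
{"op": "apply_moves", "data": {"commands": [[0, 0, 0, 0, 0, 0, 1], [0, 0, 0, 0, 0, 0, 1]]}}

```text
t: 3.48
tool_pos: [0.4517, -0.2032, 0.0043]
tool_rot: [0.022, 1.0, 0.0, 0.0]
contact_force: [0.0, -0.2, 0.2]
width: 0.007
gripper_force: 0.0
```

Run:
```python
from h import *
im,d=cams.grab_frame("scene");t,_=cams.grab_frame("top")
out=np.zeros((500,800,3),np.uint8)
out[:480,:500]=cv2.resize(im[290:410,290:415],None,fx=4,fy=4);out[:480,500:]=cv2.resize(t[220:380,400:500],None,fx=3,fy=3)
cv2.imwrite("pics/g1.png",out);s=manip.get_state();print(s["width"],s["gripper_force"],s["contact_force"])
```

```text
0.0035011871812584425 0.0 [ 0.41604533 -0.54234216  0.72073519]
```

View pics/g1.png

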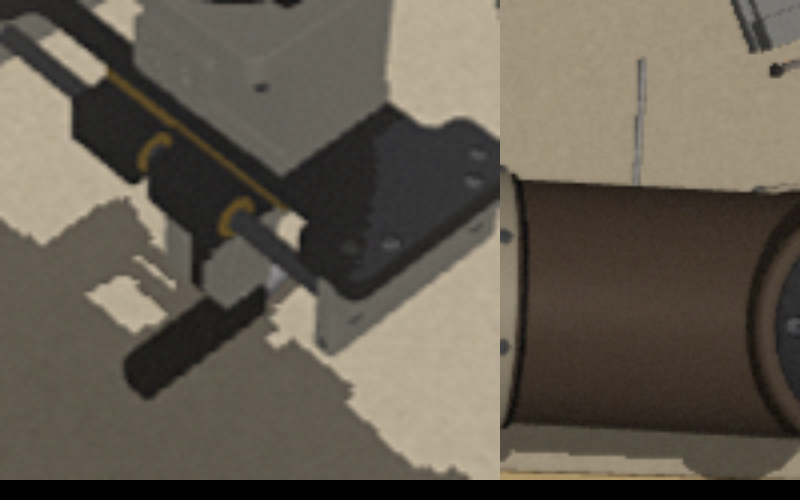

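The handle's whole length is visible at (125,370)–(270,290) in the crop, unmoved, with a light finger just above or behind it. So the shut fingers did not hold it. I'll check the depth.

Run:
```python
from h import *
np.set_printoptions(precision=3,suppress=True)
im,d=cams.grab_frame("scene");c=C["scene"]
for cx,cy in((220,240),(235,265),(215,285),(250,275),(235,285),(235,300),(250,295),(215,310),(190,330),(150,365),(290,285),(180,240)):
    u,v=int(290+cx/4),int(290+cy/4);z=d[v,u];o,r=ray("scene",u,v);print((cx,cy),im[v,u],o+r*z)
print("proj tcp",(proj("scene",manip.get_state()["tool_pos"])-290)*4)
```

```text
(220, 240) [37 38 37] [ 0.417 -0.236  0.108]
(235, 265) [ 92 100 103] [ 0.441 -0.221  0.064]
(215, 285) [88 96 97] [ 0.443 -0.209  0.043]
(250, 275) [ 89  97 102] [ 0.451 -0.219  0.051]
(235, 285) [86 95 98] [ 0.443 -0.219  0.051]
(235, 300) [ 89  97 101] [ 0.445 -0.218  0.04 ]
(250, 295) [49 54 56] [ 0.465 -0.207  0.018]
(215, 310) [27 30 30] [ 0.45  -0.204  0.019]
(190, 330) [32 34 35] [ 0.438 -0.204  0.018]
(150, 365) [26 31 33] [ 0.416 -0.205  0.018]
(290, 285) [77 88 96] [ 0.49  -0.205  0.001]
(180, 240) [ 91  99 102] [ 0.443 -0.194  0.053]
proj tcp [212.954 331.334]
```

Emit:
{"op": "apply_moves", "data": {"commands": [[0, 0, 0, 0, 0, 0, 0.2], [0, 0, 0, 0, 0, 0, 0.2], [0, 0, 0, 0, 0, 0, 0.2], [0, 0, 0, 0, 0, 0, 0.2]]}}

```text
t: 4.12
tool_pos: [0.4517, -0.2033, 0.0043]
tool_rot: [0.022, 1.0, -0.0, 0.0]
contact_force: [0.5, -0.3, -0.2]
width: 0.377
gripper_force: 0.0
```

Run:
```python
from h import *
np.set_printoptions(precision=3,suppress=True)
im,d=cams.grab_frame("scene");c=C["scene"]
v,u=np.mgrid[290:410,290:415];z=d[290:410,290:415]
P=np.stack([(u-c["cx"])/c["fx"]*z,(v-c["cy"])/c["fy"]*z,z],-1);W=(P-c["t"])@c["R"]
x,y,zz=W[...,0],W[...,1],W[...,2]
ok=(z>0)&(x>.42)&(x<.49)&(abs(y+.203)<.06)
for a in np.arange(0.004,.09,.006):
    m=ok&(zz>a)&(zz<a+.006)
    if m.sum()>3:print(round(a,3),m.sum(),"x",np.percentile(x[m],[2,98]),"y",np.percentile(y[m],[2,98]))
print(manip.get_state()["width"],manip.get_state()["tool_pos"])
cv2.imwrite("pics/g2.png",cv2.resize(im[290:410,290:415],None,fx=4,fy=4))
```

```text
0.004 49 x [0.422 0.463] y [-0.214 -0.206]
0.01 87 x [0.421 0.458] y [-0.21  -0.196]
0.016 168 x [0.422 0.462] y [-0.209 -0.196]
0.034 30 x [0.441 0.458] y [-0.235 -0.181]
0.04 80 x [0.44 0.46] y [-0.236 -0.172]
0.046 90 x [0.44  0.461] y [-0.236 -0.172]
0.052 87 x [0.44  0.456] y [-0.236 -0.172]
0.058 59 x [0.44  0.452] y [-0.237 -0.171]
0.064 57 x [0.44 0.45] y [-0.238 -0.17 ]
0.07 52 x [0.44  0.462] y [-0.239 -0.17 ]
0.076 56 x [0.44  0.462] y [-0.239 -0.167]
0.082 14 x [0.445 0.46 ] y [-0.187 -0.173]
0.088 16 x [0.446 0.455] y [-0.183 -0.181]
0.3888698046138786 [ 0.452 -0.203  0.004]
```

View pics/g2.png

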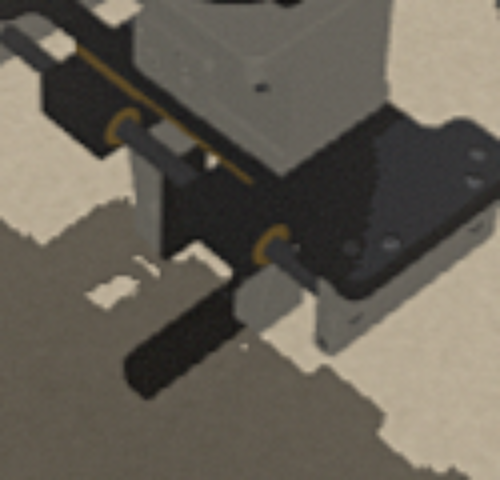

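The open fingers (tips at z ≈ 0.036) straddle the handle but end above it (top ≈ 0.018), so the real fingertips sit about 32 mm above the reported TCP. I'll lower carefully.

Emit:
{"op": "apply_moves", "data": {"commands": [[0, 0, -0.01, 0, 0, 0, 0.2], [0, 0, -0.01, 0, 0, 0, 0.2], [0, 0, -0.01, 0, 0, 0, 0.2], [0, 0, -0.01, 0, 0, 0, 0.2], [0, 0, -0.006, 0, 0, 0, 0.2], [0, 0, 0, 0, 0, 0, 0.2]]}}

```text
t: 4.92
tool_pos: [0.4515, -0.2033, -0.019]
tool_rot: [0.022, 1.0, -0.0, -0.0]
contact_force: [0.6, 0.9, -0.8]
width: 0.401
gripper_force: 0.0
```

```bash
cat >> h.py <<'E'
def fing():
    im,d=cams.grab_frame("scene");c=C["scene"];S=manip.get_state();T=S["tool_pos"]
    v,u=np.mgrid[0:480,0:640];z=d
    P=np.stack([(u-c["cx"])/c["fx"]*z,(v-c["cy"])/c["fy"]*z,z],-1);W=(P-c["t"])@c["R"]
    x,y,zz=W[...,0],W[...,1],W[...,2]
    ok=(z>0)&(abs(x-T[0])<.025)&(abs(y-T[1])<.06)
    for a in np.arange(0.002,.09,.004):
        m=ok&(zz>a)&(zz<a+.004)
        if m.sum()>3:print(round(a,3),m.sum(),"x",np.percentile(x[m],[2,98]).round(3),"y",np.percentile(y[m],[2,98]).round(3))
    print(S["width"],T,S["contact_force"]);return im
E
python3 -c "
from h import *
fing()"
```

```text
0.002 146 x [0.427 0.469] y [-0.262 -0.146]
0.006 23 x [0.428 0.453] y [-0.21  -0.208]
0.01 30 x [0.428 0.456] y [-0.221 -0.184]
0.014 161 x [0.427 0.455] y [-0.236 -0.179]
0.018 81 x [0.429 0.46 ] y [-0.237 -0.172]
0.022 58 x [0.44  0.457] y [-0.237 -0.17 ]
0.026 57 x [0.44  0.457] y [-0.237 -0.17 ]
0.03 48 x [0.44  0.454] y [-0.237 -0.17 ]
0.034 45 x [0.44  0.453] y [-0.237 -0.171]
0.038 37 x [0.44  0.451] y [-0.238 -0.169]
0.042 29 x [0.44  0.462] y [-0.238 -0.17 ]
0.046 34 x [0.441 0.462] y [-0.239 -0.17 ]
0.05 31 x [0.439 0.461] y [-0.24  -0.167]
0.054 27 x [0.441 0.46 ] y [-0.239 -0.167]
0.058 15 x [0.452 0.46 ] y [-0.186 -0.181]
0.062 9 x [0.449 0.455] y [-0.182 -0.181]
0.066 7 x [0.447 0.453] y [-0.183 -0.18 ]
0.07 12 x [0.443 0.451] y [-0.182 -0.18 ]
0.074 5 x [0.442 0.449] y [-0.182 -0.18 ]
0.078 9 x [0.438 0.446] y [-0.182 -0.179]
0.082 10 x [0.434 0.443] y [-0.253 -0.18 ]
0.086 15 x [0.432 0.441] y [-0.254 -0.18 ]
0.40073219155334594 [ 0.45169488 -0.20325747 -0.01882113] [ 0.5805392  -0.08730603  0.80411886]
```

Emit:
{"op": "apply_moves", "data": {"commands": [[0, 0, -0.006, 0, 0, 0, 0.2], [0, 0, -0.006, 0, 0, 0, 0.2], [0, 0, -0.004, 0, 0, 0, 0.2], [0, 0, -0.001, 0, 0, 0, 0.2], [0, 0, 0, 0, 0, 0, 0.6], [0, 0, 0, 0, 0, 0, 1], [0, 0, 0, 0, 0, 0, 1], [0, 0, 0, 0, 0, 0, 1], [0, 0, 0, 0, 0, 0, 1]], "grip_force": 35}}

```text
t: 6.1
tool_pos: [0.4518, -0.2033, -0.0272]
tool_rot: [0.022, 1.0, -0.0, 0.0]
contact_force: [-0.0, 0.1, 0.3]
width: 0.157
gripper_force: 35.0
```

Emit:
{"op": "apply_moves", "data": {"commands": [[0, 0, 0.03, 0, 0, 0, 1], [0, 0, 0.04, 0, 0, 0, 1], [0, 0, 0.04, 0, 0, 0, 1], [0, 0, 0.05, 0, 0, 0, 1], [0.0155, 0.074, 0, 0, 0, 0.0077, 1], [0.0155, 0.074, 0, 0, 0, 0.0077, 1], [0.0155, 0.074, 0, 0, 0, 0.0077, 1], [0.0155, 0.074, 0, 0, 0, 0.0077, 1], [0.0155, 0.074, 0, 0, 0, 0.0077, 1], [0.0155, 0.074, 0, 0, 0, 0.0077, 1], [0, 0, 0, -0.0009, 0.0092, 0, 1], [0, 0, 0, -0.0009, 0.0092, 0, 1], [0, 0, 0, -0.001, 0.0092, 0, 1], [0, 0, -0.02, 0, 0, 0, 1], [0, 0, -0.02, 0, 0, 0, 1], [0, 0, -0.01, 0, 0, 0, 1], [0, 0, 0, 0, 0, 0, 1]]}}

```text
t: 8.22
tool_pos: [0.4976, 0.0185, 0.0272]
tool_rot: [-0.051, 0.998, -0.002, -0.044]
contact_force: [-0.8, -0.2, 0.1]
width: 0.158
gripper_force: 35.0
```

Run:
```python
from h import *
im,d=cams.grab_frame("scene");t,d2=cams.grab_frame("top")
cv2.imwrite("pics/s2.png",im);cv2.imwrite("pics/t2.png",t);np.save("pics/s2.npy",d);np.save("pics/t2.npy",d2)
out=np.zeros((560,800,3),np.uint8)
out[:560,:400]=cv2.resize(im[180:320,260:360],None,fx=4,fy=4,interpolation=cv2.INTER_CUBIC);out[:560,400:]=cv2.resize(t[130:270,265:365],None,fx=4,fy=4,interpolation=cv2.INTER_CUBIC)
cv2.imwrite("pics/c2.png",out)
S=manip.get_state();T=S["tool_pos"];print(T,S["tool_rot"],S["contact_force"])
from scipy.spatial.transform import Rotation as Ro
print(np.round(Ro.from_quat(S["tool_rot"]).as_matrix(),4))
u=np.array([.9949,.1011,0]);X=T+.1269*u+[0,0,.0162];print(X,proj("scene",X),proj("top",X))
```

```text
[0.49825096 0.01874614 0.02786932] [-0.05097314  0.99775436 -0.00219753 -0.04339536] [-0.03069816 -0.86253235 -0.9126205 ]
[[-0.991  -0.1019 -0.0864]
 [-0.1015  0.9948 -0.0088]
 [ 0.0868  0.     -0.9962]]
[0.62450377 0.03157573 0.04406932] [315.77404987 232.13104652] [315.54474341 207.56883461]
```

View pics/c2.png

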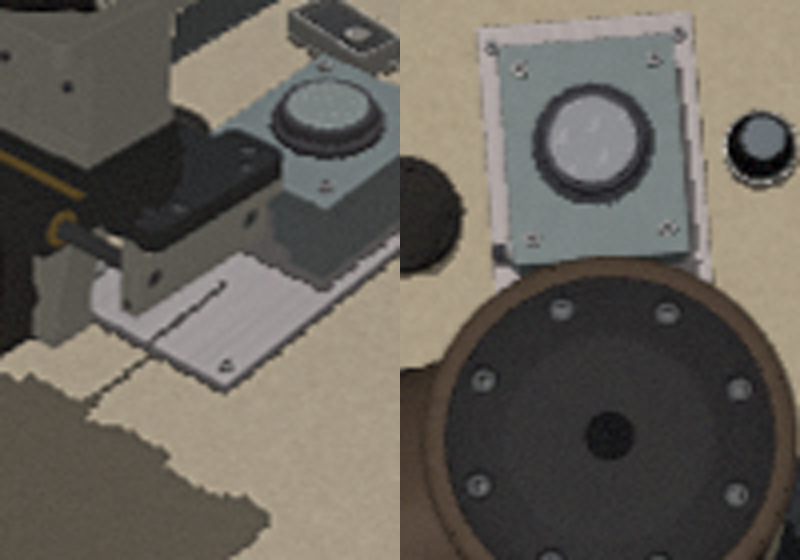

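The scene crop shows the bracket at (130–280,130–310) hiding the pick, and the hook's shadow ends at (220,285), directly below the predicted tip. The top view is blocked by the flange. Next I'll check the body's clearance to the block.

Run:
```python
from h import *
d=np.load("pics/s2.npy");c=C["scene"]
v,u=np.mgrid[0:480,0:640]
P=np.stack([(u-c["cx"])/c["fx"]*d,(v-c["cy"])/c["fy"]*d,d],-1);W=(P-c["t"])@c["R"]
a=np.radians(5.8);ux=np.array([np.cos(a),np.sin(a)]);m0=np.array([.6495,.034])
q=W[...,:2]-m0;hx=q@ux;hy=q@np.array([-ux[1],ux[0]]);z=W[...,2]
ok=(d>0)&(u<345)&(v<330)&(u>200)&(v>120)&(abs(hy)<.12)&(hx>-.2)&(hx<.05)
for b in np.arange(.01,.2,.01):
    m=ok&(z>b)&(z<b+.01)
    if m.sum()>5: print(round(b,3),m.sum(),"hx",np.percentile(hx[m],[1,50,99]).round(3),"hy",np.percentile(hy[m],[1,99]).round(3))
for (cx,cy) in((275,225),(140,305),(275,165),(220,215),(220,285),(90,400),(155,340)):
    i,j=int(260+cx/4),int(180+cy/4);print((cx,cy),hx[j,i].round(4),hy[j,i].round(4),z[j,i].round(4))
```

```text
0.01 102 hx [-0.084  0.002  0.05 ] hy [-0.044  0.091]
0.02 66 hx [-0.001  0.002  0.01 ] hy [-0.039 -0.009]
0.03 73 hx [-0.001  0.002  0.011] hy [-0.039 -0.006]
0.04 202 hx [-0.001  0.016  0.048] hy [-0.04  0.04]
0.05 225 hx [-0.171  0.028  0.048] hy [-0.036  0.038]
0.06 273 hx [-0.189 -0.155  0.049] hy [-0.024  0.021]
0.07 278 hx [-0.188 -0.159 -0.138] hy [-0.024  0.022]
0.08 135 hx [-0.159 -0.155 -0.136] hy [-0.025  0.022]
0.09 133 hx [-0.159 -0.156 -0.137] hy [-0.028  0.024]
0.1 86 hx [-0.158 -0.156 -0.142] hy [-0.028  0.028]
0.11 38 hx [-0.157 -0.155 -0.143] hy [-0.039  0.027]
0.12 147 hx [-0.181 -0.141 -0.104] hy [-0.089  0.085]
0.13 533 hx [-0.182 -0.169 -0.106] hy [-0.09   0.085]
0.14 705 hx [-0.182 -0.172 -0.109] hy [-0.095  0.084]
0.15 596 hx [-0.181 -0.166 -0.108] hy [-0.097  0.091]
0.16 1793 hx [-0.179 -0.153 -0.104] hy [-0.097  0.095]
0.17 407 hx [-0.178 -0.163 -0.117] hy [-0.094  0.089]
0.18 306 hx [-0.165 -0.159 -0.117] hy [-0.051  0.017]
0.19 320 hx [-0.165 -0.159 -0.116] hy [-0.051  0.016]
(275, 225) 0.0155 0.0042 0.0092
(140, 305) -0.1778 -0.0877 0.1314
(275, 165) -0.1111 -0.0964 0.1624
(220, 215) -0.1422 -0.0968 0.158
(220, 285) -0.0325 -0.0041 0.0071
(90, 400) -0.1227 -0.0043 -0.002
(155, 340) -0.083 -0.007 0.008
```

Emit:
{"op": "apply_moves", "data": {"commands": [[0, 0, -0.02, 0, 0, 0, 1], [0, 0, -0.02, 0, 0, 0, 1], [0, 0, -0.016, 0, 0, 0, 1], [0, 0, -0.008, 0, 0, 0, 1], [0, 0, -0.002, 0, 0, 0, 1], [0, 0, 0, 0, 0, 0, 1]]}}

```text
t: 9.07
tool_pos: [0.4983, 0.0188, -0.0052]
tool_rot: [-0.051, 0.998, -0.002, -0.043]
contact_force: [0.4, -0.6, -0.6]
width: 0.155
gripper_force: 35.0
```

Emit:
{"op": "apply_moves", "data": {"commands": [[0, 0, -0.0015, 0, 0, 0, 1], [0, 0, -0.0015, 0, 0, 0, 1], [0, 0, -0.0015, 0, 0, 0, 1], [0, 0, -0.0015, 0, 0, 0, 1], [0, 0, 0, 0, 0, 0, 1]]}}

```text
t: 9.7
tool_pos: [0.4981, 0.0187, -0.0083]
tool_rot: [-0.051, 0.998, -0.002, -0.044]
contact_force: [-0.0, -0.0, -0.3]
width: 0.161
gripper_force: 35.0
```

Emit:
{"op": "apply_moves", "data": {"commands": [[0, 0, -0.0015, 0, 0, 0, 1], [0, 0, -0.0015, 0, 0, 0, 1], [0, 0, 0, 0, 0, 0, 1]]}}

```text
t: 10.07
tool_pos: [0.4981, 0.0187, -0.0098]
tool_rot: [-0.051, 0.998, -0.002, -0.044]
contact_force: [0.2, -0.2, -1.0]
width: 0.156
gripper_force: 35.0
```

Emit:
{"op": "apply_moves", "data": {"commands": [[0, 0, -0.0015, 0, 0, 0, 1], [0, 0, -0.0015, 0, 0, 0, 1], [0, 0, 0, 0, 0, 0, 1]]}}

```text
t: 10.45
tool_pos: [0.4982, 0.0187, -0.0112]
tool_rot: [-0.051, 0.998, -0.002, -0.044]
contact_force: [-0.8, -0.4, 1.2]
width: 0.159
gripper_force: 35.0
```

Emit:
{"op": "apply_moves", "data": {"commands": [[0, 0, -0.0015, 0, 0, 0, 1], [0, 0, -0.0015, 0, 0, 0, 1], [0, 0, 0, 0, 0, 0, 1]]}}

```text
t: 10.82
tool_pos: [0.4981, 0.0187, -0.0127]
tool_rot: [-0.051, 0.998, -0.002, -0.044]
contact_force: [-2.1, 0.3, 3.1]
width: 0.153
gripper_force: 35.0
```

```bash
python3 -c "
from h import *
S=[ (cams.grab_frame('scene'),manip.get_state())[1] for _ in range(6)]
f=np.array([s['contact_force'] for s in S]);print(f.mean(0),f.std(0),np.mean([s['torque'] for s in S],0),S[-1]['tool_pos'])"
```

```text
[-1.92197814 -0.12521574  1.95486051] [0.6352776  0.42902923 0.3469808 ] [-0.0174412   0.05542577 -0.01195364] [ 0.49815928  0.01869041 -0.01271314]
```

Emit:
{"op": "apply_moves", "data": {"commands": [[0, 0, 0.0114, 0, 0, 0, 1], [0, 0, 0.01, 0, 0, 0, 1], [0.00995, 0.001, 0, 0, 0, 0, 1], [0.00995, 0.001, 0, 0, 0, 0, 1], [0.00995, 0.001, 0, 0, 0, 0, 1], [0.00995, 0.001, 0, 0, 0, 0, 1], [0.00597, 0.0006, 0, 0, 0, 0, 1], [0.00597, 0.0006, 0, 0, 0, 0, 1], [0.00597, 0.0006, 0, 0, 0, 0, 1], [0.00597, 0.0006, 0, 0, 0, 0, 1], [0, 0, 0, 0, 0, 0, 1]]}}

```text
t: 12.5
tool_pos: [0.5303, 0.022, -0.0021]
tool_rot: [-0.051, 0.998, -0.002, -0.043]
contact_force: [0.0, 0.5, -1.0]
width: 0.155
gripper_force: 35.0
```

Emit:
{"op": "apply_moves", "data": {"commands": [[0.00597, 0.0006, 0, 0, 0, 0, 1], [0.00597, 0.0006, 0, 0, 0, 0, 1], [0.00597, 0.0006, 0, 0, 0, 0, 1], [0.00597, 0.0006, 0, 0, 0, 0, 1], [0, 0, 0, 0, 0, 0, 1]]}}

```text
t: 13.12
tool_pos: [0.5422, 0.0232, -0.0021]
tool_rot: [-0.051, 0.998, -0.002, -0.043]
contact_force: [-0.3, 0.5, -0.6]
width: 0.153
gripper_force: 35.0
```

Emit:
{"op": "apply_moves", "data": {"commands": [[0.00597, 0.0006, 0, 0, 0, 0, 1], [0.00597, 0.0006, 0, 0, 0, 0, 1], [0.00597, 0.0006, 0, 0, 0, 0, 1], [0.00398, 0.0004, 0, 0, 0, 0, 1], [0, 0, 0, 0, 0, 0, 1]]}}

```text
t: 13.75
tool_pos: [0.553, 0.0243, -0.0021]
tool_rot: [-0.051, 0.998, -0.002, -0.044]
contact_force: [-1.0, 0.4, -1.4]
width: 0.153
gripper_force: 35.0
```

Emit:
{"op": "apply_moves", "data": {"commands": [[0, 0, -0.0015, 0, 0, 0, 1], [0, 0, -0.0015, 0, 0, 0, 1], [0, 0, -0.0015, 0, 0, 0, 1], [0, 0, -0.0015, 0, 0, 0, 1], [0, 0, -0.0015, 0, 0, 0, 1], [0, 0, 0, 0, 0, 0, 1]]}}

```text
t: 14.5
tool_pos: [0.5529, 0.0242, -0.0059]
tool_rot: [-0.051, 0.998, -0.002, -0.044]
contact_force: [-0.1, 0.0, -1.1]
width: 0.156
gripper_force: 35.0
```

Emit:
{"op": "apply_moves", "data": {"commands": [[0, 0, -0.001, 0, 0, 0, 1], [0, 0, 0, 0, 0, 0, 1]]}}

```text
t: 14.75
tool_pos: [0.5529, 0.0242, -0.0063]
tool_rot: [-0.051, 0.998, -0.002, -0.044]
contact_force: [0.0, 0.1, -0.2]
width: 0.154
gripper_force: 35.0
```

Emit:
{"op": "apply_moves", "data": {"commands": [[0, 0, -0.0015, 0, 0, 0, 1], [0, 0, -0.0015, 0, 0, 0, 1], [0, 0, 0, 0, 0, 0, 1]]}}

```text
t: 15.12
tool_pos: [0.5528, 0.0242, -0.0078]
tool_rot: [-0.051, 0.998, -0.002, -0.044]
contact_force: [-1.7, -0.1, 0.3]
width: 0.153
gripper_force: 35.0
```

Emit:
{"op": "apply_moves", "data": {"commands": [[0, 0, -0.0015, 0, 0, 0, 1], [0, 0, -0.0015, 0, 0, 0, 1], [0, 0, 0, 0, 0, 0, 1]]}}

```text
t: 15.5
tool_pos: [0.5528, 0.0242, -0.0095]
tool_rot: [-0.051, 0.998, -0.002, -0.044]
contact_force: [-1.3, -0.3, -1.3]
width: 0.153
gripper_force: 35.0
```

```bash
cat >> h.py <<'E'
def F(n=4):
    S=[(cams.grab_frame('scene'),manip.get_state())[1] for _ in range(n)];f=np.array([s['contact_force'] for s in S])
    a=np.radians(5.8);R=np.array([[np.cos(a),np.sin(a),0],[-np.sin(a),np.cos(a),0],[0,0,1]])
    T=S[-1]['tool_pos'];m=np.array([.6495,.034,-.0165]);print("F holder",(R@f.mean(0)).round(2),"tip holder mm",((R@(T-m))*1e3+[126.9,0,0]).round(1),"tau",np.mean([s['torque'] for s in S],0).round(3),"t",S[-1]['t'])
E
python3 -c "
from h import *
F()"
```

```text
F holder [-0.35  0.01 -0.66] tip holder mm [29.8  0.1  7.2] tau [-0.021 -0.202 -0.005] t 15.7
```

Emit:
{"op": "apply_moves", "data": {"commands": [[0, 0, -0.0015, 0, 0, 0, 1], [0, 0, -0.0015, 0, 0, 0, 1], [0, 0, -0.001, 0, 0, 0, 1], [0, 0, 0, 0, 0, 0, 1]]}}

```text
t: 16.2
tool_pos: [0.553, 0.0243, -0.0113]
tool_rot: [-0.051, 0.998, -0.002, -0.043]
contact_force: [-1.5, 0.3, 1.3]
width: 0.153
gripper_force: 35.0
```

```bash
python3 -c "
from h import *
F()"
```

```text
F holder [-1.24  0.41  0.39] tip holder mm [29.8  0.1  5.3] tau [-0.001 -0.077  0.009] t 16.4
```

Emit:
{"op": "apply_moves", "data": {"commands": [[0, 0, -0.001, 0, 0, 0, 1], [0.0002, -0.0015, 0, 0, 0, 0, 1], [0.0001, -0.0015, 0, 0, 0, 0, 1], [0.0002, -0.0015, 0, 0, 0, 0, 1], [0.0001, -0.0015, 0, 0, 0, 0, 1], [0, 0, 0, 0, 0, 0, 1]]}}

```text
t: 17.15
tool_pos: [0.5535, 0.0213, -0.0117]
tool_rot: [-0.051, 0.998, -0.002, -0.043]
contact_force: [-0.9, 1.1, 0.3]
width: 0.155
gripper_force: 35.0
```

```bash
python3 -c "
from h import *
F(3)"
```

```text
F holder [0.27 0.72 0.5 ] tip holder mm [30.1 -2.9  4.8] tau [ 0.413 -0.51   0.093] t 17.3
```

Emit:
{"op": "apply_moves", "data": {"commands": [[0.0002, -0.0015, 0, 0, 0, 0, 1], [0.0001, -0.0015, 0, 0, 0, 0, 1], [0, 0, 0, 0, 0, 0, 1]]}}

```text
t: 17.68
tool_pos: [0.5536, 0.0198, -0.0118]
tool_rot: [-0.051, 0.998, -0.002, -0.043]
contact_force: [0.3, 1.6, 0.1]
width: 0.155
gripper_force: 35.0
```

```bash
python3 -c "
from h import *
F(3)"
```

```text
F holder [0.43 1.91 0.49] tip holder mm [30.  -4.4  4.8] tau [ 0.74  -0.654  0.181] t 17.825
```

Emit:
{"op": "apply_moves", "data": {"commands": [[0.0001, -0.0016, -0.0012, 0, 0, 0, 1], [-0.0015, -0.0002, 0, 0, 0, 0, 1], [-0.0015, -0.0001, 0, 0, 0, 0, 1], [-0.0015, -0.0002, 0, 0, 0, 0, 1], [-0.0015, -0.0001, 0, 0, 0, 0, 1], [0, 0, 0, 0, 0, 0, 1]], "grip_force": 50}}

```text
t: 18.58
tool_pos: [0.5504, 0.0187, -0.0123]
tool_rot: [-0.051, 0.998, -0.002, -0.043]
contact_force: [2.3, 3.2, 0.6]
width: 0.16
gripper_force: 50.1
```

```bash
python3 -c "
from h import *
F(3)"
```

```text
F holder [2.33 2.41 1.45] tip holder mm [26.7 -5.3  4.1] tau [ 1.165 -1.114  0.226] t 18.725
```

Emit:
{"op": "apply_moves", "data": {"commands": [[-0.0015, -0.0002, 0, 0, 0, 0, 1], [-0.0015, -0.0001, 0, 0, 0, 0, 1], [-0.0015, -0.0001, 0, 0, 0, 0, 1], [0, 0, 0, 0, 0, 0, 1]]}}

```text
t: 19.23
tool_pos: [0.5479, 0.0184, -0.0124]
tool_rot: [-0.051, 0.998, -0.002, -0.044]
contact_force: [2.0, 2.5, 2.7]
width: 0.153
gripper_force: 50.1
```

```bash
python3 -c "
from h import *
F(3)"
```

```text
F holder [2.04 2.72 2.01] tip holder mm [24.3 -5.3  4.1] tau [ 1.124 -1.072  0.231] t 19.375
```

Emit:
{"op": "apply_moves", "data": {"commands": [[-0.0015, -0.0002, 0, 0, 0, 0, 1], [-0.0015, -0.0001, 0, 0, 0, 0, 1], [-0.0015, -0.0002, 0, 0, 0, 0, 1], [-0.0015, -0.0001, 0, 0, 0, 0, 1]]}}

```text
t: 19.88
tool_pos: [0.5452, 0.0182, -0.0123]
tool_rot: [-0.051, 0.998, -0.002, -0.043]
contact_force: [3.6, 2.4, 0.3]
width: 0.152
gripper_force: 50.1
```

Emit:
{"op": "apply_moves", "data": {"commands": [[-0.0015, -0.0002, 0, 0, 0, 0, 1], [-0.0015, -0.0001, 0, 0, 0, 0, 1], [-0.0015, -0.0001, 0, 0, 0, 0, 1]]}}

```text
t: 20.25
tool_pos: [0.543, 0.0179, -0.0124]
tool_rot: [-0.051, 0.998, -0.002, -0.043]
contact_force: [3.5, 2.7, 0.8]
width: 0.154
gripper_force: 50.1
```

```bash
python3 -c "
from h import *
F(3)"
```

```text
F holder [2.58 2.33 1.14] tip holder mm [19.1 -5.2  4.1] tau [ 1.133 -1.418  0.236] t 20.4
```

Emit:
{"op": "apply_moves", "data": {"commands": [[-0.0015, -0.0002, 0, 0, 0, 0, 1], [-0.0015, -0.0001, 0, 0, 0, 0, 1]]}}

```text
t: 20.65
tool_pos: [0.5419, 0.0179, -0.0123]
tool_rot: [-0.051, 0.998, -0.002, -0.043]
contact_force: [4.6, 3.8, 0.7]
width: 0.156
gripper_force: 50.1
```

Emit:
{"op": "apply_moves", "data": {"commands": [[-0.0015, -0.0002, 0, 0, 0, 0, 1], [-0.0015, -0.0001, 0, 0, 0, 0, 1]]}}

```text
t: 20.9
tool_pos: [0.5413, 0.018, -0.0121]
tool_rot: [-0.051, 0.998, -0.002, -0.042]
contact_force: [6.5, 2.2, 1.0]
width: 0.156
gripper_force: 50.1
```

Emit:
{"op": "apply_moves", "data": {"commands": [[-0.0015, -0.0002, 0, 0, 0, 0, 1], [-0.0015, -0.0001, 0, 0, 0, 0, 1]]}}

```text
t: 21.15
tool_pos: [0.5401, 0.0179, -0.012]
tool_rot: [-0.051, 0.998, -0.002, -0.042]
contact_force: [6.1, 2.3, 0.7]
width: 0.154
gripper_force: 50.1
```

```bash
python3 -c "
from h import *
F(3)"
```

```text
F holder [5.62 2.04 0.44] tip holder mm [15.7 -5.1  4.3] tau [ 1.064 -2.464  0.203] t 21.3
```

Emit:
{"op": "apply_moves", "data": {"commands": [[-0.0014, -0.0013, -0.0012, 0, 0, 0, 1], [-0.0015, -0.0002, 0, 0, 0, 0, 1]]}}

```text
t: 21.55
tool_pos: [0.5387, 0.0172, -0.0126]
tool_rot: [-0.051, 0.998, -0.002, -0.042]
contact_force: [6.1, 3.8, -0.5]
width: 0.151
gripper_force: 50.1
```

Emit:
{"op": "apply_moves", "data": {"commands": [[-0.0015, -0.0002, 0, 0, 0, 0, 1], [-0.0015, -0.0001, 0, 0, 0, 0, 1]]}}

```text
t: 21.8
tool_pos: [0.5369, 0.017, -0.0126]
tool_rot: [-0.051, 0.998, -0.002, -0.042]
contact_force: [5.2, 3.5, 0.6]
width: 0.151
gripper_force: 50.1
```

```bash
python3 -c "
from h import *
F(3)"
```

```text
F holder [4.19 3.41 1.35] tip holder mm [12.1 -5.6  3.7] tau [ 1.413 -1.829  0.322] t 21.95
```

Emit:
{"op": "apply_moves", "data": {"commands": [[-0.0021, 0.001, 0, 0, 0, 0, 1], [-0.002, -0.0002, 0, 0, 0, 0, 1], [-0.002, -0.0002, 0, 0, 0, 0, 1]]}}

```text
t: 22.32
tool_pos: [0.533, 0.017, -0.0128]
tool_rot: [-0.051, 0.998, -0.002, -0.043]
contact_force: [6.5, 2.6, 0.3]
width: 0.156
gripper_force: 50.1
```

Emit:
{"op": "apply_moves", "data": {"commands": [[-0.002, -0.0002, 0, 0, 0, 0, 1], [-0.002, -0.0002, 0, 0, 0, 0, 1], [-0.002, -0.0002, 0, 0, 0, 0, 1]]}}

```text
t: 22.7
tool_pos: [0.5308, 0.0169, -0.0126]
tool_rot: [-0.051, 0.998, -0.002, -0.042]
contact_force: [6.4, 2.5, 0.6]
width: 0.155
gripper_force: 50.1
```

```bash
python3 -c "
from h import *
F(3)"
```

```text
F holder [5.71 1.95 0.18] tip holder mm [ 6.5 -5.1  3.7] tau [ 1.083 -2.542  0.171] t 22.85
```

Emit:
{"op": "apply_moves", "data": {"commands": [[-0.002, -0.0004, -0.001, 0, 0, 0, 1], [-0.002, -0.0002, 0, 0, 0, 0, 1], [-0.002, -0.0002, 0, 0, 0, 0, 1]]}}

```text
t: 23.22
tool_pos: [0.5279, 0.0165, -0.0131]
tool_rot: [-0.051, 0.998, -0.002, -0.042]
contact_force: [6.5, 2.4, 1.5]
width: 0.157
gripper_force: 50.1
```

Emit:
{"op": "apply_moves", "data": {"commands": [[-0.002, -0.0002, 0, 0, 0, 0, 1], [-0.002, -0.0002, 0, 0, 0, 0, 1], [-0.002, -0.0002, 0, 0, 0, 0, 1]]}}

```text
t: 23.6
tool_pos: [0.5241, 0.016, -0.0132]
tool_rot: [-0.051, 0.998, -0.002, -0.043]
contact_force: [4.1, 2.5, 1.2]
width: 0.154
gripper_force: 50.1
```

```bash
python3 -c "
from h import *
F(3)"
```

```text
F holder [3.66 1.81 2.48] tip holder mm [-0.4 -5.4  3.1] tau [ 1.108 -1.885  0.21 ] t 23.75
```

Emit:
{"op": "apply_moves", "data": {"commands": [[-0.003, 0.0005, 0, 0, 0, 0, 1], [-0.003, 0.0005, 0, 0, 0, 0, 1], [-0.003, -0.0003, 0, 0, 0, 0, 1], [-0.003, -0.0003, 0, 0, 0, 0, 1], [-0.003, -0.0003, 0, 0, 0, 0, 1]]}}

```text
t: 24.38
tool_pos: [0.5171, 0.0161, -0.0132]
tool_rot: [-0.051, 0.998, -0.002, -0.043]
contact_force: [6.2, 1.3, 1.2]
width: 0.154
gripper_force: 50.0
```

Emit:
{"op": "apply_moves", "data": {"commands": [[-0.003, -0.0003, 0, 0, 0, 0, 1], [-0.003, -0.0003, 0, 0, 0, 0, 1], [-0.003, -0.0003, 0, 0, 0, 0, 1], [-0.003, -0.0003, 0, 0, 0, 0, 1], [-0.003, -0.0003, 0, 0, 0, 0, 1]]}}

```text
t: 25.0
tool_pos: [0.51, 0.0156, -0.0131]
tool_rot: [-0.051, 0.998, -0.002, -0.042]
contact_force: [7.3, 1.3, 1.2]
width: 0.151
gripper_force: 50.0
```

```bash
python3 -c "
from h import *
F(3)
im,_=cams.grab_frame('scene')
cv2.imwrite('pics/s3.png',cv2.resize(im[190:300,260:380],None,fx=5,fy=5,interpolation=cv2.INTER_CUBIC))"
```

```text
F holder [5.92 0.82 1.35] tip holder mm [-14.6  -4.4   3.2] tau [ 0.602 -2.732  0.053] t 25.15
```

View pics/s3.png

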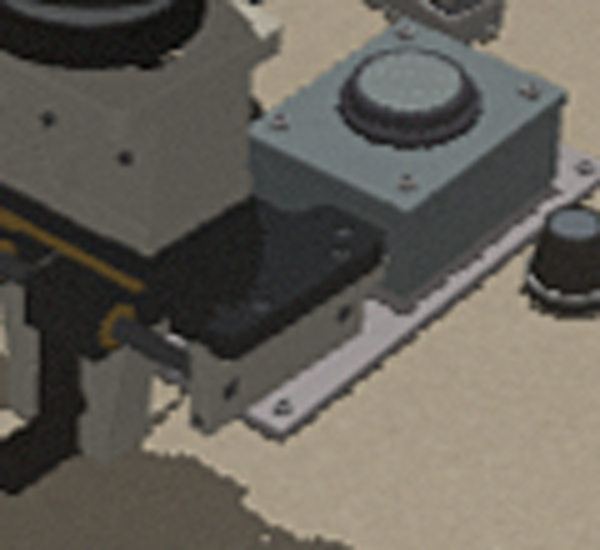

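The bracket hides the slide, but the steady 4–7 N pull says it is still hooked, so I'll keep drawing.

Emit:
{"op": "apply_moves", "data": {"commands": [[-0.003, -0.0003, 0, 0, 0, 0, 1], [-0.003, -0.0003, 0, 0, 0, 0, 1], [-0.003, -0.0003, 0, 0, 0, 0, 1], [-0.003, -0.0003, 0, 0, 0, 0, 1], [-0.003, -0.0003, 0, 0, 0, 0, 1], [-0.003, -0.0003, 0, 0, 0, 0, 1]]}}

```text
t: 25.95
tool_pos: [0.4999, 0.0144, -0.0134]
tool_rot: [-0.051, 0.998, -0.002, -0.043]
contact_force: [7.4, 1.6, 1.9]
width: 0.153
gripper_force: 50.0
```

Emit:
{"op": "apply_moves", "data": {"commands": [[-0.003, -0.0003, 0, 0, 0, 0, 1], [-0.003, -0.0003, 0, 0, 0, 0, 1], [-0.003, -0.0003, 0, 0, 0, 0, 1], [-0.003, -0.0003, 0, 0, 0, 0, 1], [-0.003, -0.0003, 0, 0, 0, 0, 1], [-0.003, -0.0003, 0, 0, 0, 0, 1]]}}

```text
t: 26.7
tool_pos: [0.49, 0.0132, -0.0135]
tool_rot: [-0.051, 0.998, -0.002, -0.044]
contact_force: [4.1, 0.9, 2.3]
width: 0.157
gripper_force: 50.0
```

```bash
python3 -c "
from h import *
F(3)"
```

```text
F holder [2.4  0.69 2.36] tip holder mm [-34.2  -4.6   2.9] tau [ 0.394 -1.602  0.061] t 26.85
```

Emit:
{"op": "apply_moves", "data": {"commands": [[-0.003, -0.0003, 0, 0, 0, 0, 1], [-0.003, -0.0003, 0, 0, 0, 0, 1], [-0.003, -0.0003, 0, 0, 0, 0, 1], [-0.003, -0.0003, 0, 0, 0, 0, 1], [-0.003, -0.0003, 0, 0, 0, 0, 1], [-0.003, -0.0003, 0, 0, 0, 0, 1], [-0.003, -0.0003, 0, 0, 0, 0, 1], [-0.003, -0.0003, 0, 0, 0, 0, 1]]}}

```text
t: 27.85
tool_pos: [0.4789, 0.0123, -0.0134]
tool_rot: [-0.051, 0.998, -0.002, -0.043]
contact_force: [3.5, 0.4, 2.2]
width: 0.155
gripper_force: 50.0
```

Emit:
{"op": "apply_moves", "data": {"commands": [[-0.003, -0.0003, 0, 0, 0, 0, 1], [-0.003, -0.0003, 0, 0, 0, 0, 1], [-0.003, -0.0003, 0, 0, 0, 0, 1], [-0.003, -0.0003, 0, 0, 0, 0, 1], [-0.003, -0.0003, 0, 0, 0, 0, 1], [-0.003, -0.0003, 0, 0, 0, 0, 1], [-0.003, -0.0003, 0, 0, 0, 0, 1], [-0.003, -0.0003, 0, 0, 0, 0, 1], [-0.003, -0.0003, 0, 0, 0, 0, 1], [-0.003, -0.0003, 0, 0, 0, 0, 1]]}}

```text
t: 29.1
tool_pos: [0.4633, 0.0107, -0.0135]
tool_rot: [-0.051, 0.998, -0.002, -0.044]
contact_force: [2.6, -0.3, 2.9]
width: 0.155
gripper_force: 50.0
```

```bash
python3 -c "
from h import *
F(3)
im,_=cams.grab_frame('scene');t,_=cams.grab_frame('top')
out=np.zeros((500,800,3),np.uint8)
out[:500,:400]=cv2.resize(im[195:295,280:360],None,fx=5,fy=5,interpolation=cv2.INTER_CUBIC);out[:500,400:]=cv2.resize(t[165:265,280:360],None,fx=5,fy=5,interpolation=cv2.INTER_CUBIC)
cv2.imwrite('pics/s4.png',out)"
```

```text
F holder [ 1.4  -0.34  3.19] tip holder mm [-61.3  -4.5   2.9] tau [ 0.161 -0.994  0.034] t 29.25
```

View pics/s4.png

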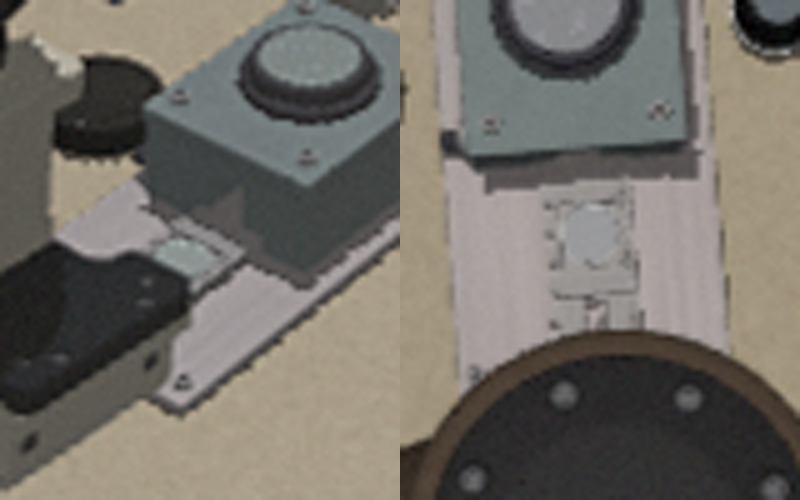

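```bash
python3 -c "
from h import *
a=np.radians(5.8);ux=np.array([np.cos(a),np.sin(a)])
for x,y in((545,187),(632,180),(640,290),(585,235)):
  q=onz('top',280+(x-400)/5,165+y/5,.012)[:2]-[.6495,.034];print((x,y),(q@ux*1e3).round(1),(q@[-ux[1],ux[0]]*1e3).round(1))"
```

```text
(545, 187) -10.9 11.4
(632, 180) -10.7 -20.4
(640, 290) -51.1 -20.4
(585, 235) -29.5 -1.9
```

The slide lies fully out on the plate: its rear edge is 10.8 mm in front of the mouth, so its origin is at about -41 mm. Now I'll unload the hook and lift it straight up.

Emit:
{"op": "apply_moves", "data": {"commands": [[0.0025, 0.0003, 0.002, 0, 0, 0, 1], [0.0025, 0.0003, 0.002, 0, 0, 0, 1], [0, 0, 0.004, 0, 0, 0, 1], [0, 0, 0.004, 0, 0, 0, 1], [0, 0, 0.006, 0, 0, 0, 1], [0, 0, 0.008, 0, 0, 0, 1], [0, 0, 0.02, 0, 0, 0, 1], [0, 0, 0.03, 0, 0, 0, 1], [0, 0, 0.04, 0, 0, 0, 1], [0, 0, 0.04, 0, 0, 0, 1]]}}

```text
t: 30.6
tool_pos: [0.4661, 0.011, 0.0662]
tool_rot: [-0.051, 0.998, -0.002, -0.043]
contact_force: [0.2, -0.1, -0.3]
width: 0.156
gripper_force: 50.0
```

Emit:
{"op": "apply_moves", "data": {"commands": [[0, 0, 0, 0.0009, -0.0092, 0, 1], [0, 0, 0, 0.0009, -0.0092, 0, 1], [0, 0, 0, 0.001, -0.0092, 0, 1], [-0.0048, -0.0714, 0, 0, 0, -0.0077, 1], [-0.0048, -0.0714, 0, 0, 0, -0.0077, 1], [-0.0048, -0.0714, 0, 0, 0, -0.0077, 1], [-0.0048, -0.0714, 0, 0, 0, -0.0077, 1], [-0.0048, -0.0714, 0, 0, 0, -0.0077, 1], [-0.0048, -0.0714, 0, 0, 0, -0.0077, 1], [0, 0, -0.05, 0, 0, 0, 1], [0, 0, -0.05, 0, 0, 0, 1], [0, 0, -0.05, 0, 0, 0, 1], [0, 0, -0.016, 0, 0, 0, 1], [0, 0, 0, 0, 0, 0, 1]]}}

```text
t: 32.35
tool_pos: [0.4509, -0.2031, -0.0188]
tool_rot: [0.021, 1.0, -0.0, -0.001]
contact_force: [-0.2, -0.1, -1.2]
width: 0.156
gripper_force: 50.0
```

Emit:
{"op": "apply_moves", "data": {"commands": [[0, 0, -0.006, 0, 0, 0, 1], [0, 0, -0.004, 0, 0, 0, 1], [0, 0, -0.003, 0, 0, 0, 1], [0, 0, -0.002, 0, 0, 0, 1], [0, 0, 0, 0, 0, 0, 1]]}}

```text
t: 32.98
tool_pos: [0.4515, -0.2032, -0.026]
tool_rot: [0.022, 1.0, 0.0, -0.0]
contact_force: [-0.9, 0.1, -1.1]
width: 0.154
gripper_force: 50.0
```

Go down the last 1.2 mm, check the force, then release and retreat.

Emit:
{"op": "apply_moves", "data": {"commands": [[0, 0, -0.0015, 0, 0, 0, 1], [0, 0, -0.001, 0, 0, 0, 1], [0, 0, 0, 0, 0, 0, 0.5], [0, 0, 0, 0, 0, 0, 0.2], [0, 0, 0, 0, 0, 0, 0.2], [0, 0, 0, 0, 0, 0, 0.2], [0, 0, 0.01, 0, 0, 0, 0.2], [0, 0, 0.03, 0, 0, 0, 0.2], [0, 0, 0.06, 0, 0, 0, 0.2], [0, 0, 0.08, 0, 0, 0, 0.2], [0, 0, 0.08, 0, 0, 0, 0.2], [-0.02, -0.08, 0.06, 0, 0, 0, 0.2], [-0.02, -0.08, 0.04, 0, 0, 0, 0.2], [-0.02, -0.08, 0, 0, 0, 0, 0.2], [-0.02, -0.08, 0, 0, 0, 0, 0.2], [0, -0.08, 0, 0, 0, 0, 0.2], [0, -0.08, 0, 0, 0, 0, 0.2], [0, 0, 0, 0, 0, 0, 0.2]]}}

```text
t: 35.22
tool_pos: [0.4109, -0.4453, 0.1523]
tool_rot: [0.023, 1.0, 0.0, -0.0]
contact_force: [0.7, 0.2, -0.7]
width: 0.402
gripper_force: 0.0
```

```bash
python3 -c "
from h import *
im,_=cams.grab_frame('scene');t,_=cams.grab_frame('top')
out=np.zeros((600,800,3),np.uint8)
out[:300,:600]=cv2.resize(im[195:395,240:440],(600,600))[:300] if 0 else cv2.resize(im[195:295,240:440],(600,300))
out[300:600,:]=cv2.resize(t[130:265,150:510],(800,300))
cv2.imwrite('pics/f.png',out);print(manip.get_state()['contact_force'])"
```

```text
[-0.05007548  0.11627412 -0.20854606]
```

View pics/f.png

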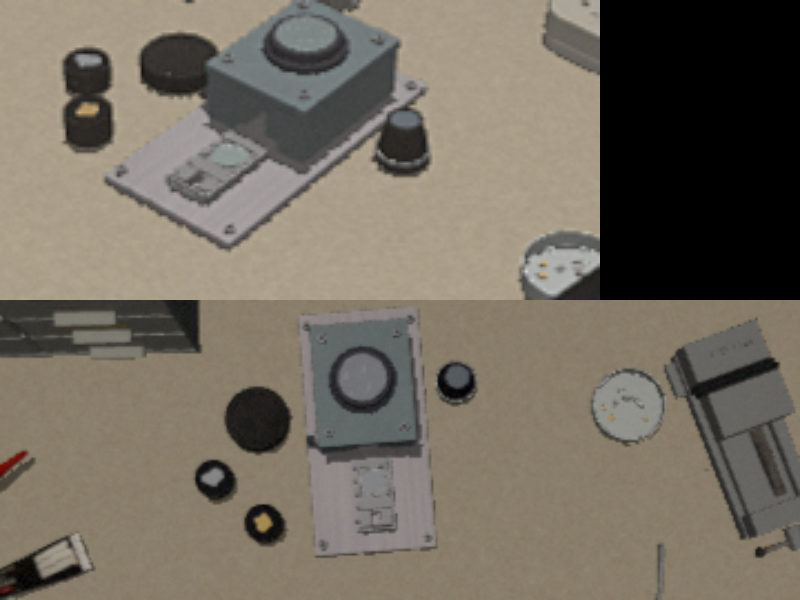

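The slide lies flat on the plate at about (375,495) in the lower view, clear of the block, and the bystanders are where they were. The pick's hook end is back at its starting spot on the desk, about (660,545).

```bash
python3 -c "
from bench import job
print(job.finish_job())"
```

```text
the job is handed in; nothing more can be done
None
```

The slide is out of the slot and lies flat on the base plate, about 11 mm clear of the mouth; the pick is back on the bare desk, the other things look unmoved, and the job was handed in at about 35 s.

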